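# Load the vented bottle hood and close its sash

### The job

Raise the hood's sash until its bottom edge is level with the red pointer and let it stay there while you stand the dark adhesive bottle with the yellow cap upright on the pulled-out tray. Then push the tray fully home, with the bottle still standing on it, and lower the sash fully shut. Leave the white solvent bottle and the beaker standing where they are.

Things in the scene. Friction and masses are not known exactly. Their poses are not given: they have to be found in the camera images.
- hood: Small white bench hood, fixed. Origin: on the worktop under the middle of the sash's plane; x points into the hood (its open front faces -x, about to the robot's right), y along the sash. Two jambs (18 x 14 mm, at y = +-72 mm) rise to 326 mm, crossbar to 338 mm; chamber behind: roof 169 mm, its flange 190 mm, back at x = 106 mm. Baseboard under the tray: 132 mm wide, 4 mm high, to x = -205 mm.
- sash (a joint): Height of the vertical sliding sash above shut, in m: 0 = shut (bottom edge 24 mm above the worktop), at most 0.15. Counterbalanced: it stays where it is left and takes about 4 N to move up or down. Starts ajar. Clear framed panel 122 mm wide, 140 mm high, 8 mm thick, at x = 0 of the hood.
- sash_lip (a point): Middle of the underside of the blue lip along the sash's bottom edge: its height is that of the bottom edge. The lip is 116 mm long (hood's y), 18 mm high and projects from x = -3 to -34 mm of the hood; this point is at x = -18.5 mm. Push up under it, or down on its top (18 mm above this point). Axes as the hood's.
- pointer_tip (a point): Tip of the red pointer clipped round the jamb on the hood's +y side (the robot's side), 18 mm high, pointing at the sash. The tip's height is the height asked of the sash's bottom edge, and differs from run to run.
- tray (a joint): How far the loading tray is pulled out along the hood's -x, in m: 0 = fully home, at most 0.155. Starts pulled out. Sliding it takes about 2 N.
- tray_front (a point): Middle of the outer face of the tray's blue front plate, 22 mm above the worktop. The plate is 124 mm wide, 10 mm thick, from 6 to 39 mm above the worktop. Push it along the hood's +x. When home this point is at x = -55 mm of the hood, so that the plate ends in front of the sash's lip. Axes as the hood's.
- tray_spot (a point): Spot on the tray's floor to stand the bottle on, 9 mm above the worktop, 90 mm behind tray_front (hood's +x). The floor is 106 mm wide and reaches from 80 mm in front of this spot to 51 mm behind it; its rim is 18 mm above the worktop. With the tray home this spot is 35 mm behind the sash's plane.
- adhesive_bottle_mid (a point): Dark grey round bottle with a pale label and a yellow cap, 40 mm diameter, 85 mm high (body 73 mm, then the cap of 20 mm diameter), 90 g give or take 30 percent; this point is on its axis 42.5 mm above its foot. Stands right of the tray. Near it: a 210 mm high equipment wall along world y = -0.33 (x over 0.45); far left: a 300 mm high coater, y over 0.29 and x over 0.30.
- solvent_bottle_mid (a point): White round bottle with a blue cap, 52 mm diameter, 125 mm high; this point is on its axis 62.5 mm above its foot. To be left alone.
- beaker_mid (a point): Clear beaker, 59 mm diameter, 64 mm high; this point is on its axis 32 mm above its foot. To be left alone.

How it is judged:
On the way, in this order (a step that is already met when the one before it is completed fails the run):
1. the sash's bottom edge is level with the red pointer (within 10 mm) and at rest (z of sash_lip in the frame of pointer_tip between -0.01 and 0.01 m and velocity of joint sash between -0.01 and 0.01 m/s), for 0.3 s.
2. the adhesive bottle stands upright and released on the pulled-out tray, the sash still level with the pointer (within 12 mm) (z of sash_lip in the frame of pointer_tip between -0.012 and 0.012 m and angle between adhesive_bottle_mid's own z axis and vertical below 0.1 rad and contact force between adhesive_bottle and the fingers below 0.3 N and contact force between adhesive_bottle and tray above 0.2 N and value of joint tray above 0.08 m), for 0.2 s.
3. the tray is fully home (within 8 mm) with the bottle upright on it, the sash still level with the pointer (within 12 mm) (z of sash_lip in the frame of pointer_tip between -0.012 and 0.012 m and value of joint tray below 0.008 m and angle between adhesive_bottle_mid's own z axis and vertical below 0.15 rad and contact force between adhesive_bottle and tray above 0.2 N), for 0.1 s.
At the end, for the whole second after the job is handed in: Sash shut (within 8 mm), tray home (within 8 mm), the adhesive bottle standing upright (within 0.1 rad) and at rest on the tray behind the shut sash (value of joint each of sash, tray below 0.008 m and x of adhesive_bottle_mid in the frame of hood above 0.015 m and angle between adhesive_bottle_mid's own z axis and vertical below 0.1 rad and contact force between adhesive_bottle and tray above 0.2 N and linear speed of adhesive_bottle below 0.02 m/s); the robot touches nothing.
It fails at once if the solvent bottle or the beaker is pushed more than 30 mm from its place or tipped (distance of any of solvent_bottle_mid, beaker_mid from where it was at the start of the episode above 0.03 m or angle between any of solvent_bottle_mid, beaker_mid's own z axis and vertical above 0.4 rad).
It fails at once if the adhesive bottle is tipped over (angle between adhesive_bottle_mid's own z axis and vertical above 0.8 rad).
It also fails if it takes over 69 s, if anything falls off the work surface, if the arm or the gripper's body presses on something with over 40 N, if the wrist force passes 120 N, or if a joint passes its speed limit or range.

### The arm

A 6-joint arm with a two-finger parallel gripper is mounted at the origin on a cart in front of the work surface, level with it; the furniture and walls round the work are solid. World frame = base frame: x ahead of the robot, y to its left, z up, the work surface at z = 0. Lengths are in m, angles in rad, forces in N, time in s.
With the tool pointing down it reaches from about 0.375 to 0.9 m from the base axis. Payload 3.1 kg.
Tool frame: the origin (TCP) lies between the finger pads; the fingertips stand 8 mm ahead of it and the grasp point (between the pads) lies 11 mm behind it; z points along the fingers, y is the line along which they close (so a half turn about z gives the same grasp; the last joint's range is limited). The gripper opens to 85 mm and grips with 20 to 120 N. Pads are 22 mm wide; open, the fingers measure 114 mm over their backs; the gripper's body (76 mm by 85 mm) begins 54 mm behind the grasp point. The pads swing forward as they close: fully open they stand 13 mm farther back than shut.
Start: joints at [-0.178, 0.527, 1.433, -0, 1.181, -0.178], TCP at [0.625, 0, 0.214] pointing down, gripper open.
Joint ranges: [-3.08, 3.08], [-0.75, 2.2], [0.22, 2.44], [-1.43, 4.57], [0, 2.65], [-2.85, 2.85]. Speed limits (rad/s): [2.79, 2.79, 3.14, 3.14, 3.14, 3.14].

### API

Orientations are given as a unit quaternion [x, y, z, w].
In Python, from station import readout, cams, sign_off gives the robot as it stands.
- The arm moves only by the tool send_rows, never from a script. Its argument "commands" is text: rows parted by semicolons, each of 5 numbers parted by spaces: the finger opening in mm, from 0 to 85.4, then the shift along the tool's x, y, z each as a share of 0.02 m, from -1 to 1, then the turn about the tool's z as a share of 4 degrees, from -1 to 1. In form: grip dx dy dz spin; .... A call has 1 to 20 rows; each row shifts and turns the commanded pose from where the row before left it, along the tool's axes as they then stand; what a row does not reach is not made up. A row lasts 1/12 s, in which the tool goes at most 41.7 mm and 7.16 degrees, less where a joint would pass 70% of its speed; a pose out of reach is approached as far as the arm can. A call with a number of a shift or a turn outside -1 to 1 is refused whole. A call with a gripper value outside its range is refused whole. The fingers move at their own pace and stop on an object; "grip_force" is the grip in N (left out, the last holds). Time passes only in rows, so rows that do not move let the fingers close. It gives the time, the measured TCP pose, the force, the opening and the grip force at its end, in the units of the state.
- readout.sense(): the state, without advancing time (a new reading comes with each control period).
- cams.snapshot(name): name is "scene" or "side" or "wrist"; returns a dict with "pixels" (384x512x3 uint8, red, green, blue), "intrinsics" (3x3 intrinsics, pixels), "dist" ([k1, k2, p1, p2, k3] as OpenCV has them; the pictures are not rectified), "eye" and "rotation" of the camera in the world. Camera axes: x right, y down, z forward; pixel columns grow to the right and rows downward; lengths in m; the calibration is good to about 2 mm. A picture is of the moment at which its call begins. There is no depth.
- sign_off(): hands the job in; it is judged then, once.
The state is a dict: "t": time; "q": joint angles; "qd": joint speeds; "tau": joint torques, N m; "tcp_pos": TCP position; "tool_rot": TCP orientation; "force": force on the tool from outside, world axes, zero at the start; "ft_torque": the same for the moment, N m; "finger_gap": opening from 0.0 (shut) to 1.0 (fully open); "gripper_force": force on a finger pad.
Only numpy, scipy, OpenCV 4.12 (cv2) and the standard library are available. Lean on these libraries where they do the work, as an engineer would, in place of code of your own. Each camera call takes 0.05 s, during which the arm holds its last target. There are 200 camera calls.

## Working session

There is one attempt and no reset: what is moved stays moved. The work goes in short steps, Python scripts to look and compute and a tool call to move; the robot and the scene stay as the last step left them, time stands still between calls to the robot, and variables do not carry over. Pictures are saved under pics/ and viewed, at most 12 in all, crops included, and the job is handed in when it is done.

Besides the shell and the picture viewer there is one more tool, called after "Request:" as name(argument=value, ...) on one line, values as JSON. send_rows: Moves the arm, as the interface text tells. Its arguments: {"type":"object","properties":{"commands":{"type":"string"},"grip_force":{"type":"number"}},"required":["commands"]}

```bash
mkdir -p pics; ls; cat > h.py <<'E'
import numpy as np, cv2, pickle
def ray(c,uv):
    p=cv2.undistortPoints(np.array([[uv]],float),np.array(c['intrinsics']),np.array(c['dist']))[0,0]
    d=np.array(c['rotation'])@np.array([p[0],p[1],1.]); return np.array(c['eye']),d/np.linalg.norm(d)
def atz(c,uv,z):
    e,d=ray(c,uv); return e+d*(z-e[2])/d[2]
def tri(*cu):
    A=np.zeros((3,3));b=np.zeros(3);R=[]
    for c,uv in cu:
        e,d=ray(c,uv);P=np.eye(3)-np.outer(d,d);A+=P;b+=P@e;R.append((P,e))
    x=np.linalg.solve(A,b);return x,[np.linalg.norm(P@(x-e)) for P,e in R]
def proj(c,X):
    R=np.array(c['rotation']).T
    return cv2.projectPoints(np.atleast_2d(np.array(X,float)),cv2.Rodrigues(R)[0],-R@np.array(c['eye']),np.array(c['intrinsics']),np.array(c['dist']))[0][:,0]
def load(n): return pickle.load(open(f'pics/{n}.pkl','rb'))
def snap(cam,n):
    from station import cams
    c=cams.snapshot(cam); pickle.dump(c,open(f'pics/{n}.pkl','wb')); return c
def crop(c,n,x0,y0,x1,y1,s):
    im=np.array(c['pixels'])[y0:y1,x0:x1,::-1]; cv2.imwrite(f'pics/{n}.png',cv2.resize(im,None,fx=s,fy=s,interpolation=cv2.INTER_CUBIC))
E
python3 - <<'E'
from h import *
a=snap('scene','sc0');b=snap('side','si0')
for c in(a,b):print(c['eye'],np.array(c['rotation']).round(3).tolist(),np.array(c['intrinsics']).round(1).tolist())
crop(a,'sc0',0,0,512,384,1.56);crop(b,'si0',0,0,512,384,1.56)
from station import readout
s=readout.sense();print(s['tool_rot'],s['tcp_pos'],s['finger_gap'])
E
```

```text
pics
[ 0.4453354  -0.72581383  0.66028659] [0.899, 0.014, -0.006, -0.437] [[413.4, 0.0, 256.7], [0.0, 413.4, 189.3], [0.0, 0.0, 1.0]]
[ 0.02636529 -0.65082705  0.53362065] [0.825, -0.244, 0.158, -0.484] [[424.6, 0.0, 261.9], [0.0, 424.6, 188.5], [0.0, 0.0, 1.0]]
[ 7.07093170e-01  7.07119724e-01 -5.61404219e-04 -7.94067590e-04] [6.24322839e-01 1.50231619e-04 2.13045225e-01] 0.9976648758192539
```

View pics/sc0.png

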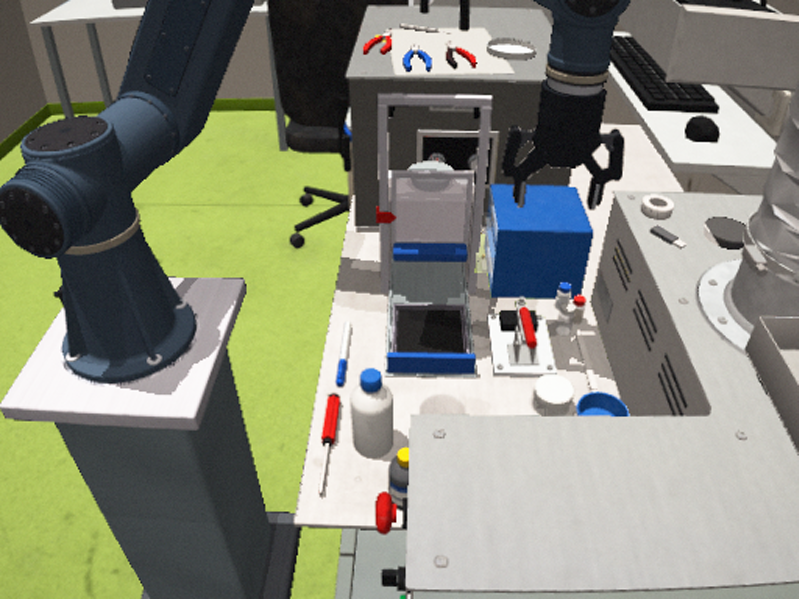

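View pics/si0.png

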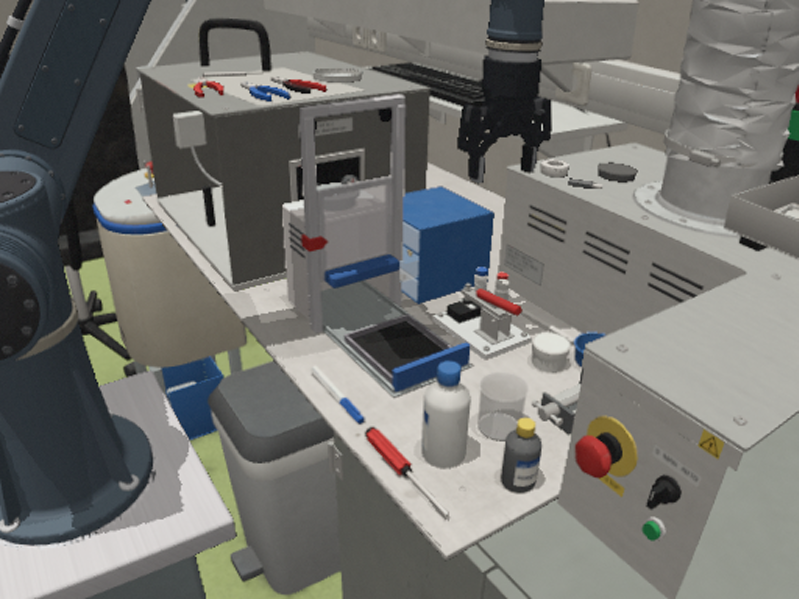

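The scene shows the hood facing world -y, with the pointer at (385,215) in the scene view and the lip at (430,251). The side view shows the adhesive bottle at (522,455), the solvent bottle at (446,415) and the beaker at (502,405). Next I'll enlarge these areas.

```bash
python3 - <<'E'
from h import *
a=load('sc0');b=load('si0')
crop(b,'A',190,140,310,260,5);crop(b,'B',255,225,375,325,5)
f=lambda x0,y0,x1,y1:cv2.resize(np.array(a['pixels'])[y0:y1,x0:x1,::-1],None,fx=5,fy=5,interpolation=cv2.INTER_CUBIC)
cv2.imwrite('pics/C.png',np.hstack([f(235,125,320,245),f(215,215,290,335)]))
E
```

```text
(no output)
```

View pics/A.png

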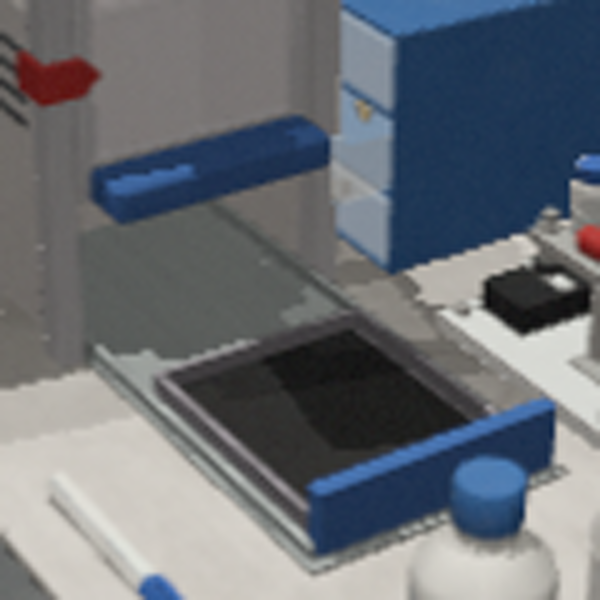

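View pics/B.png

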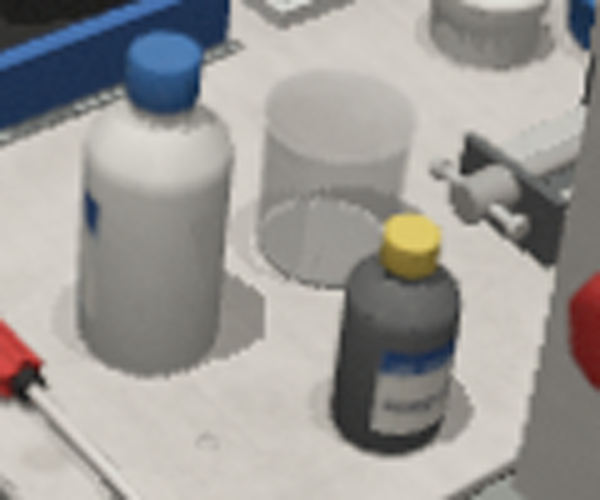

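View pics/C.png

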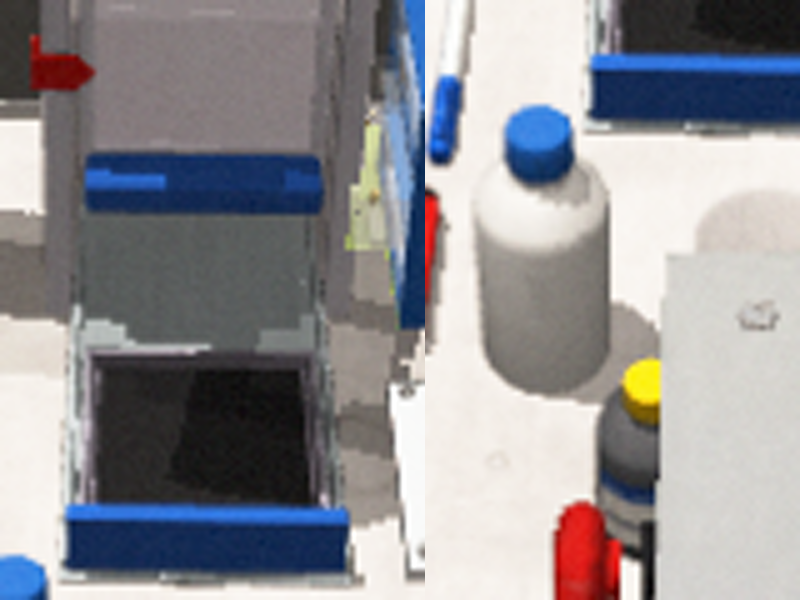

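```bash
cat > m.py <<'E'
from h import *
from scipy.optimize import least_squares
a=load('sc0');b=load('si0')
A=lambda u,v:(b,(190+u/5-.4,140+v/5-.4))
B=lambda u,v:(b,(255+u/5-.4,225+v/5-.4))
C=lambda u,v:(a,(235+u/5-.4,125+v/5-.4))
D=lambda u,v:(a,(215+(u-425)/5-.4,215+v/5-.4))
for n,p,q in [('ptr',A(101,74),C(95,72)),('lipBL',A(122,221),C(86,211)),('lipBR',A(329,162),C(321,212)),('lipTL',A(97,176),C(86,170)),
 ('plTL',A(313,495),C(67,516)),('plTR',A(553,403),C(348,516)),('plBL',A(316,553),C(67,570)),('plBR',A(552,467),C(348,570)),('bbL',A(316,572),C(62,580)),('bbR',A(567,470),C(353,580))]:
    x,e=tri(p,q);print(n,x.round(4),np.round(e,4))
print('plate bot z6',[atz(*p,.006).round(4) for p in(A(316,553),A(552,467),C(67,570),C(348,570))])
print('plate top z39',[atz(*p,.039).round(4) for p in(A(313,495),A(553,403),C(67,516),C(348,516))])
def cyl(r,h,x,y,c):
    t=np.linspace(0,2*np.pi,72)
    return np.vstack([proj(c,np.c_[x+r*np.cos(t),y+r*np.sin(t),z+0*t]) for z in h])
def fit(name,r,h,l,rr,bot,x0):  # body rings 0..h: bottom row, left/right col extents in side view
    def f(p):
        P=cyl(r,[0],*p,b); return [P[:,1].max()-bot, P[:,0].min()-l, P[:,0].max()-rr]
    s=least_squares(f,x0);print(name,s.x.round(4),s.fun.round(2))
fit('adh',.02,0,255+332/5-.4,255+445/5-.4,225+452/5-.4,[.4,-.2])
print('adh cap top', atz(*B(413,226),.085), 'scene cap c',atz(*D(645,375),.085))
fit('solv',.026,0,255+78/5-.4,255+220/5-.4,225+376/5-.4,[.4,-.2])
print('solv cap',atz(*B(164,48),.125),atz(*D(540,122),.125))
fit('beak',.0295,0,255+257/5-.4,255+408/5-.4,225+286/5-.4,[.4,-.2])
print('beak top',atz(*B(340,118),.064))
E
python3 m.py
```

```text
Traceback (most recent call last):
  File "m.py", line 10, in <module>
    x,e=tri(p,q);print(n,x.round(4),np.round(e,4))
        ~~~^^^^^
  File "h.py", line 10, in tri
    e,d=ray(c,uv);P=np.eye(3)-np.outer(d,d);A+=P;b+=P@e;R.append((P,e))
        ~~~^^^^^^
  File "h.py", line 4, in ray
    d=np.array(c['rotation'])@np.array([p[0],p[1],1.]); return np.array(c['eye']),d/np.linalg.norm(d)
      ~~~~~~~~~~~~~~~~~~~~~~~^~~~~~~~~~~~~~~~~~~~~~~~~
ValueError: matmul: Input operand 1 has a mismatch in its core dimension 0, with gufunc signature (n?,k),(k,m?)->(n?,m?) (size 3 is different from 4)
```

```bash
sed -i "s/np.array(c\['rotation'\])/Rotation.from_quat(c['rotation']).as_matrix()/; 1a from scipy.spatial.transform import Rotation" h.py; python3 m.py
```

```text
ptr [0.4133 0.1177 0.1489] [0.0007 0.0007]
lipBL [0.4096 0.094  0.0862] [0.0004 0.0004]
lipBR [0.5238 0.1006 0.0834] [0.0001 0.0001]
lipTL [0.4086 0.1137 0.0987] [0.002 0.002]
plTL [ 0.4075 -0.0678  0.0364] [0.0001 0.0001]
plTR [ 0.5304 -0.0667  0.0382] [0.0005 0.0005]
plBL [ 0.4073 -0.0719  0.0088] [0.0012 0.0012]
plBR [ 0.533  -0.0661  0.004 ] [0.0009 0.0009]
bbL [ 0.4052 -0.0742  0.0029] [0.0001 0.0001]
bbR [ 0.5346 -0.0746  0.0066] [0.0006 0.0006]
plate bot z6 [array([ 0.4099, -0.0669,  0.006 ]), array([ 0.5306, -0.0696,  0.006 ]), array([ 0.4073, -0.0708,  0.006 ]), array([ 0.5328, -0.0669,  0.006 ])]
plate top z39 [array([ 0.4056, -0.0707,  0.039 ]), array([ 0.5293, -0.0683,  0.039 ]), array([ 0.4077, -0.0707,  0.039 ]), array([ 0.5303, -0.0668,  0.039 ])]
adh [ 0.4431 -0.2739] [-0.   -0.03  0.03]
adh cap top [ 0.44120877 -0.27389143  0.085     ] scene cap c [ 0.43609719 -0.27417006  0.085     ]
solv [ 0.3981 -0.1925] [ 0.    0.05 -0.05]
solv cap [ 0.39663448 -0.19218752  0.125     ] [ 0.39534925 -0.19162508  0.125     ]
beak [ 0.4892 -0.1895] [-0.   -0.03  0.03]
beak top [ 0.48016321 -0.19486378  0.064     ]
```

The estimates agree with each other:

| Item | Value |
|---|---|
| Hood origin | about (0.466, 0.131), yaw about 1.5° |
| Lip underside | z = 0.085 |
| Pointer tip | z = 0.149, so raise the sash 64 mm |
| Tray front | y = -0.069 |
| Tray spot | (0.467, 0.021) |
| Adhesive bottle | (0.442, -0.274) |

The tool can only point down. I'll spin it 90° and press the back of an open finger against the lip's front, then lift by friction.

Request:
send_rows(commands="85 0.125 -0.98 0 0;85 0.125 -0.98 0 0;85 0.125 -0.98 0 0;85 0.125 -0.98 0 0;85 0.125 -0.98 0 0;85 0.125 -0.98 0 0;85 0.125 -0.98 0 0;85 0.125 -0.98 0 0;85 0 0 0 -1;85 0 0 0 -1;85 0 0 0 -1;85 0 0 0 -1;85 0 0 0 -1;85 0 0 0 -1;85 0 0 0 -1;85 0 0 0 -1;85 0 0 0 -1;85 0 0 0 -1;85 0 0 0 -1;85 0 0 0 -1")

```text
t: 1.77
tcp_pos: [0.4678, 0.0201, 0.2136]
tool_rot: [0.357, 0.934, -0.0, -0.0]
force: [0.3, 0.4, -0.2]
finger_gap: 0.998
gripper_force: 0.0
```

Request:
send_rows(commands="85 0 0 0 -1;85 0 0 0 -1;85 0 0 0 -1;85 0 0 0 -1;85 0 0 0 -1;85 0 0 0 -1;85 0 0 0 -1;85 0 0 0 -1;85 0 0 0 -1;85 0 0 0 -1;85 0 0 1 -0.5;85 0 0 1 0;85 0 0 1 0;85 0 0 1 0;85 0 0 1 0;85 0 0 1 0;85 0 0 0.5 0;85 0 0 0 0")

```text
t: 3.27
tcp_pos: [0.4663, 0.0203, 0.0817]
tool_rot: [0.0, 1.0, 0.001, -0.003]
force: [-0.2, 0.0, 0.4]
finger_gap: 0.996
gripper_force: 0.0
```

```bash
python3 - <<'E'
from h import *
a=snap('scene','sc1');b=snap('side','si1')
f=lambda c,x0,y0,x1,y1:cv2.resize(np.array(c['pixels'])[y0:y1,x0:x1,::-1],None,fx=3,fy=3,interpolation=cv2.INTER_CUBIC)
cv2.imwrite('pics/D.png',np.hstack([f(a,220,60,350,250),f(b,170,70,300,260)]))
from station import readout
s=readout.sense();print(s)
E
```

```text
{'t': 3.3667, 'q': array([-1.96391151e-01,  5.45205912e-01,  1.93516841e+00, -3.84500668e-06,
        6.62409033e-01, -1.76714975e+00]), 'qd': array([-0.00084493, -0.02547569, -0.01166666, -0.00012536, -0.00059156,
       -0.00016203]), 'tau': array([-3.17580951e-02, -3.47944093e+01, -8.10291857e+00, -1.40694687e-03,
        1.84415124e-02,  4.37350593e-06]), 'tcp_pos': array([0.46795347, 0.02007282, 0.08363876]), 'tool_rot': array([ 1.73481089e-05,  9.99999823e-01,  1.15001696e-04, -5.84139182e-04]), 'force': array([ 0.01168549, -0.43151141,  0.24824501]), 'ft_torque': array([-0.00698428,  0.03363875,  0.03186654]), 'gripper_force': 0.0, 'finger_gap': 0.9960239246583337}
```

View pics/D.png

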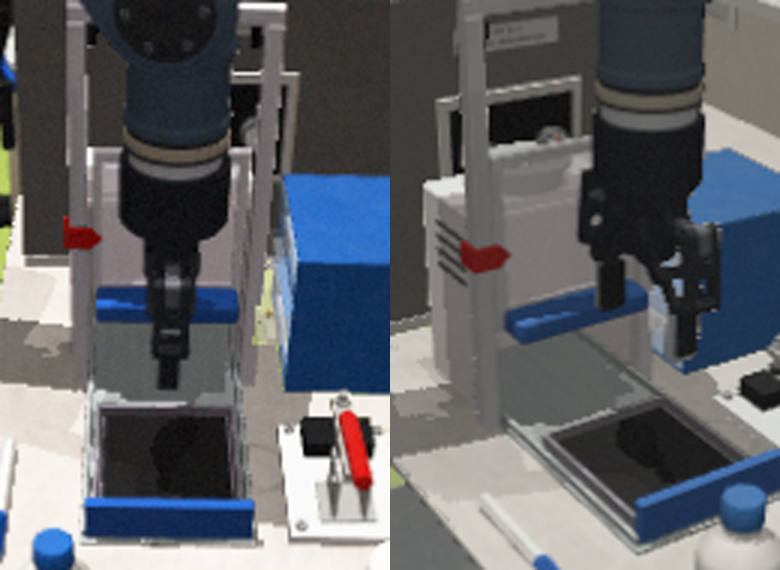

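The picture shows the open gripper in front of the lip, the lead fingertip at about lip height and clear of everything. I'll advance until it touches.

Request:
send_rows(commands="85 0 0.5 0 0;85 0 0.5 0 0;85 0 0.2 0 0;85 0 0 0 0;85 0 0 0 0")

```text
t: 3.78
tcp_pos: [0.4684, 0.0447, 0.0844]
tool_rot: [-0.001, 1.0, -0.0, 0.001]
force: [0.2, 0.4, -0.3]
finger_gap: 0.996
gripper_force: 0.0
```

Request:
send_rows(commands="85 0 0.15 0 0;85 0 0.15 0 0;85 0 0 0 0;85 0 0 0 0")

```text
t: 4.12
tcp_pos: [0.4681, 0.0501, 0.0839]
tool_rot: [-0.0, 1.0, -0.0, -0.0]
force: [-0.5, -0.4, -0.2]
finger_gap: 0.995
gripper_force: 0.0
```

```bash
python3 - <<'E'
from h import *
b=snap('side','si2')
crop(b,'E',190,100,310,220,5)
E
```

```text
(no output)
```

View pics/E.png

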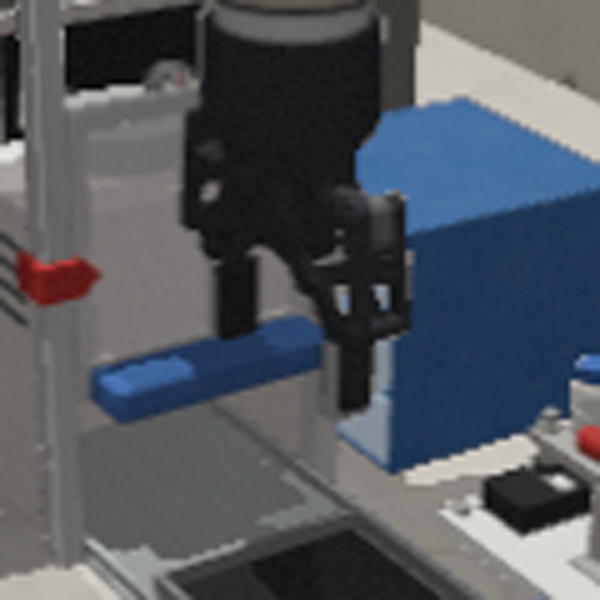

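```bash
python3 - <<'E'
from h import *
b=load('si2')
for z in(.076,.089,.097,.103):
  for u in((237,337),(355,412)): print(z,u,atz(b,(190+u[0]/5-.4,100+u[1]/5-.4),z).round(4))
print(proj(b,[[.467,.0973,.085],[.467,.0973,.103],[.467,.0973,.089]])*5+2-np.array([950,500]))
E
```

```text
0.076 (237, 337) [0.5083 0.1598 0.076 ]
0.076 (355, 412) [0.5142 0.0638 0.076 ]
0.089 (237, 337) [0.4946 0.1368 0.089 ]
0.089 (355, 412) [0.5004 0.0435 0.089 ]
0.097 (237, 337) [0.4861 0.1226 0.097 ]
0.097 (355, 412) [0.4918 0.031  0.097 ]
0.103 (237, 337) [0.4798 0.112  0.103 ]
0.103 (355, 412) [0.4854 0.0216 0.103 ]
[[229.53856199 390.48297064]
 [229.31146532 355.38379509]
 [229.48753736 382.73570044]]
```

```bash
python3 - <<'E'
from h import *
a,b=load('sc1'),load('si1')
print(tri((a,(275.7,188.7)),(b,(267,188))))
print(proj(a,[[.468,.02,.0836],[.468,-.0225,.089],[.468,.0,.089],[.468,.097,.094]]),proj(b,[[.468,.02,.0836],[.468,-.0225,.089],[.468,.0,.089],[.468,.097,.094]]))
E
```

```text
(array([ 0.46571687, -0.03118915,  0.11818306]), [np.float64(0.00030010551927398996), np.float64(0.0003001055192740877)])
[[276.09982147 186.71200761]
 [276.2962316  196.63724752]
 [276.23098979 190.28111762]
 [276.02726384 163.76223558]] [[254.12206578 192.16140153]
 [265.20305341 198.39779975]
 [259.26270771 193.87178265]
 [235.92786269 174.15026278]]
```

Request:
send_rows(commands="85 0 -1 0 0;85 0 -0.5 0 0;85 0 0 1 0;85 0 0 1 0;85 0 0 0.25 0;85 0 0.5 0 0;85 0 0.5 0 0;85 0 0.4 0 0;85 0 0 0 0;85 0 0 0 0")

```text
t: 5.0
tcp_pos: [0.469, 0.0431, 0.0398]
tool_rot: [-0.005, 1.0, -0.004, 0.0]
force: [-3.3, -33.3, -3.9]
finger_gap: 0.993
gripper_force: 16.6
```

```bash
cat > lip.py <<'E'
from h import *
from station import readout
import sys
c=snap('scene','lip'+sys.argv[1]);im=np.array(c['pixels']).astype(int)
best=None
m=(im[:,:,2]>im[:,:,0]+35)&(im[:,:,2]>70)
# model fit: bottom front-left corner region col 254..262
sub=m[90:235,254:262]; rows=np.where(sub.sum(1)>=5)[0]+90
g=np.split(rows,np.where(np.diff(rows)>1)[0]+1); print('blue runs',[(x[0],x[-1]) for x in g if len(x)>3])
for z in(.03,.085,.10,.12,.13,.14,.149,.16): print(z,proj(c,[[.42,.0955,z],[.42,.0955+.028,z+.018]])[:,1].round(1),end=' ')
s=readout.sense();print('\n',s['t'],s['tcp_pos'].round(4),s['force'].round(1))
E
python3 lip.py a
```

```text
blue runs [(np.int64(156), np.int64(166)), (np.int64(225), np.int64(234))]
0.03 [184.8 172.4] 0.085 [166.8 154.2] 0.1 [161.7 149. ] 0.12 [154.7 142. ] 0.13 [151.1 138.4] 0.14 [147.6 134.8] 0.149 [144.3 131.5] 0.16 [140.2 127.4] 
 5.05 [0.4689 0.0431 0.0398] [ -3.9 -33.1  -3. ]
```

Contact at 33 N. Now a trial lift.

Request:
send_rows(commands="85 0 0 -0.3 0;85 0 0 -0.3 0;85 0 0 -0.3 0;85 0 0 -0.3 0;85 0 0 -0.3 0;85 0 0 0 0;85 0 0 0 0")

```text
t: 5.63
tcp_pos: [0.4689, 0.043, 0.0706]
tool_rot: [-0.004, 1.0, -0.005, 0.001]
force: [-4.0, -29.7, 2.9]
finger_gap: 0.991
gripper_force: 15.2
```

```bash
python3 lip.py b
```

```text
blue runs [(np.int64(145), np.int64(156)), (np.int64(225), np.int64(234))]
0.03 [184.8 172.4] 0.085 [166.8 154.2] 0.1 [161.7 149. ] 0.12 [154.7 142. ] 0.13 [151.1 138.4] 0.14 [147.6 134.8] 0.149 [144.3 131.5] 0.16 [140.2 127.4] 
 5.6833 [0.4689 0.043  0.0706] [ -4.5 -30.5   3.2]
```

The friction lift works: the sash rose 30 mm with the tool. 34 mm remain.

Request:
send_rows(commands="85 0 0 -0.34 0;85 0 0 -0.34 0;85 0 0 -0.34 0;85 0 0 -0.34 0;85 0 0 -0.34 0;85 0 0 0 0;85 0 0 0 0")

```text
t: 6.27
tcp_pos: [0.4689, 0.0428, 0.1048]
tool_rot: [-0.004, 1.0, -0.005, 0.001]
force: [-4.0, -27.5, 3.7]
finger_gap: 0.996
gripper_force: 13.9
```

```bash
python3 lip.py c; python3 - <<'E'
from h import *
a=load('lipc');crop(a,'F',235,95,325,215,5)
E
```

```text
blue runs [(np.int64(133), np.int64(143)), (np.int64(225), np.int64(234))]
0.03 [184.8 172.4] 0.085 [166.8 154.2] 0.1 [161.7 149. ] 0.12 [154.7 142. ] 0.13 [151.1 138.4] 0.14 [147.6 134.8] 0.149 [144.3 131.5] 0.16 [140.2 127.4] 
 6.3167 [0.4689 0.0428 0.1047] [ -4.4 -28.    3. ]
```

View pics/F.png

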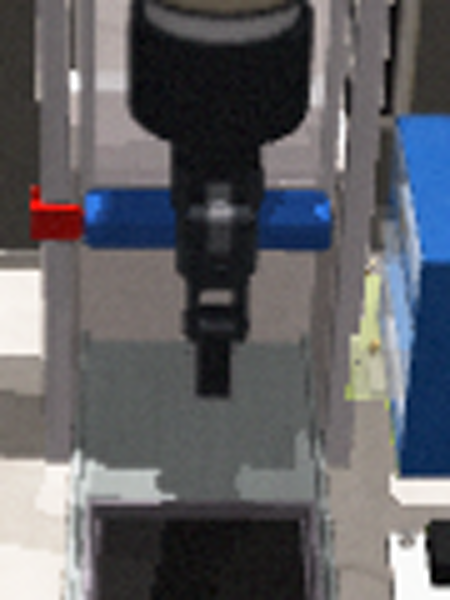

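```bash
python3 - <<'E'
from h import *
c=load('lipc')
for z in(.105,.11,.12,.13,.14): print(z,atz(c,(235+213/5-.4,95+397/5-.4),z).round(4))
E
```

```text
0.105 [0.47   0.0399 0.105 ]
0.11 [0.4698 0.033  0.11  ]
0.12 [0.4693 0.0192 0.12  ]
0.13 [0.4689 0.0054 0.13  ]
0.14 [ 0.4684 -0.0084  0.14  ]
```

Request:
send_rows(commands="85 0 -0.5 0 0;85 0 -1 0 0;85 0 -1 -1 0;85 0 -1 -1 0;85 0 0 -1 1;85 0 0 0 1;85 0 0 0 1;85 0 0 0 1;85 0 0 0 1;85 0 0 0 1;85 0 0 0 1;85 0 0 0 1;85 0 0 0 1;85 0 0 0 1;85 0 0 0 1;85 0 0 0 1;85 0 0 0 1;85 0 0 0 1;85 0 0 0 1;85 0 0 0 1")

```text
t: 7.98
tcp_pos: [0.4683, -0.0207, 0.164]
tool_rot: [0.531, 0.847, 0.0, 0.001]
force: [0.7, 0.4, 0.1]
finger_gap: 0.996
gripper_force: 0.0
```

Request:
send_rows(commands="85 0 0 0 1;85 0 0 0 1;85 0 0 0 1;85 0 0 0 1;85 0 0 0 1;85 0 0 0 1;85 0 0 0 0.5;85 -1 0 0 0;85 -1 0 0 0;85 -1 0 0 0;85 -1 0 0 0;85 0 0 0 0;85 0 0 0 0")

```text
t: 9.07
tcp_pos: [0.4685, -0.1016, 0.1638]
tool_rot: [0.707, 0.707, 0.0, 0.001]
force: [-0.2, 0.2, -0.3]
finger_gap: 0.996
gripper_force: 0.0
```

```bash
python3 lip.py d; python3 - <<'E'
from h import *
b=snap('side','si3');crop(b,'G',190,60,390,340,2)
from station import readout
print(readout.sense()['q'])
E
```

```text
blue runs [(np.int64(226), np.int64(234))]
0.03 [184.8 172.4] 0.085 [166.8 154.2] 0.1 [161.7 149. ] 0.12 [154.7 142. ] 0.13 [151.1 138.4] 0.14 [147.6 134.8] 0.149 [144.3 131.5] 0.16 [140.2 127.4] 
 9.1167 [ 0.4681 -0.1009  0.1635] [-0.9 -0.3 -0.1]
[-4.46189598e-01  4.09702533e-01  1.84554818e+00  6.09667215e-04
  8.86437461e-01 -4.47321032e-01]
```

The raised sash is level with the pointer: pointer tip row about 217, lip front about 247 in the crop, matching the model for z = 0.149. Next I'll move over the adhesive bottle.

Request:
send_rows(commands="85 -0.957 -0.144 0 0;85 -0.957 -0.144 0 0;85 -0.957 -0.144 0 0;85 -0.957 -0.144 0 0;85 -0.957 -0.144 0 0;85 -0.957 -0.144 0 0;85 -0.957 -0.144 0 0;85 -0.957 -0.144 0 0;85 -0.957 -0.144 0 0;85 0 0 0 0;85 0 0 0.5 0;85 0 0 0.5 0;85 0 0 0.5 0;85 0 0 0.5 0;85 0 0 0.5 0;85 0 0 0.5 0;85 0 0 0.5 0;85 0 0 0.5 0;85 0 0 0 0;85 0 0 0 0")

```text
t: 10.83
tcp_pos: [0.4419, -0.2739, 0.0821]
tool_rot: [0.707, 0.707, -0.0, -0.001]
force: [0.6, -0.3, 0.3]
finger_gap: 0.994
gripper_force: 0.0
```

```bash
python3 lip.py e; python3 - <<'E'
from h import *
b=snap('side','si4');w=snap('wrist','w4')
f=cv2.resize(np.array(b['pixels'])[170:340,240:380,::-1],None,fx=3.5,fy=3.5,interpolation=cv2.INTER_CUBIC)
g=cv2.resize(np.array(w['pixels'])[:,:,::-1],(310,232));g=cv2.copyMakeBorder(g,0,f.shape[0]-232,0,0,0)
cv2.imwrite('pics/G.png',np.hstack([f,g]));print(f.shape)
print(proj(b,[[.442,-.274,.085],[.442,-.274,.0]]))
E
```

```text
blue runs [(np.int64(104), np.int64(126))]
0.03 [184.8 172.4] 0.085 [166.8 154.2] 0.1 [161.7 149. ] 0.12 [154.7 142. ] 0.13 [151.1 138.4] 0.14 [147.6 134.8] 0.149 [144.3 131.5] 0.16 [140.2 127.4] 
 10.8833 [ 0.4423 -0.2743  0.0827] [0.4 0.7 0.4]
(595, 490, 3)
[[337.59769313 269.6675932 ]
 [331.84394284 307.05546153]]
```

View pics/G.png

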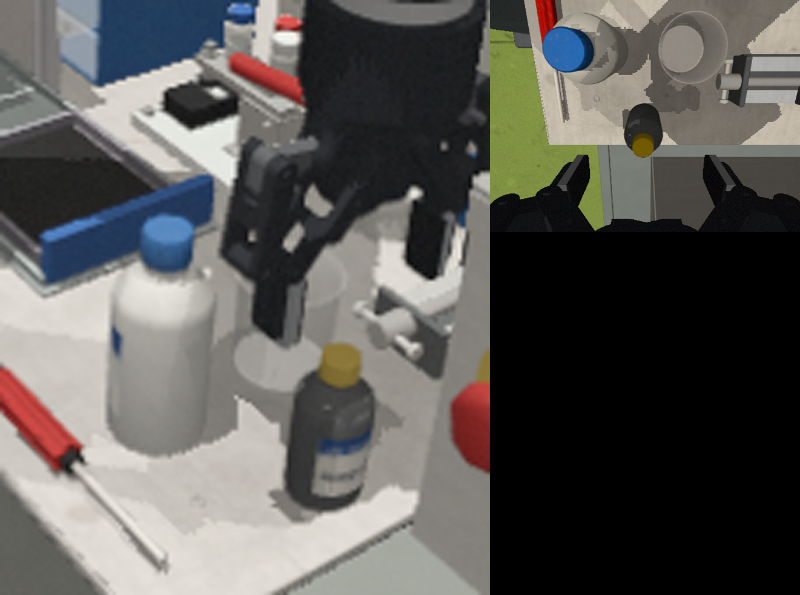

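```bash
python3 - <<'E'
from h import *
b=load('si4');w=load('w4')
for z in(.09,.1,.11,.12,.13): print(z,[atz(b,(240+u/3.5-.4,170+v/3.5-.4),z).round(3) for u,v in((278,345),(428,276))])
s=512/310
print('wrist: cap',atz(w,((643-490)*s,147*s),.085),'foot-ish')
print(proj(w,[[.442,-.274,.085],[.442,-.274,0]])/s, w['eye'])
for p in ((580,160),(712,160)): print([atz(w,((p[0]-490)*s,p[1]*s),z).round(3) for z in(.08,.1,.115)])
E
```

```text
0.09 [array([ 0.414, -0.259,  0.09 ]), array([ 0.513, -0.259,  0.09 ])]
0.1 [array([ 0.405, -0.267,  0.1  ]), array([ 0.502, -0.267,  0.1  ])]
0.11 [array([ 0.397, -0.276,  0.11 ]), array([ 0.491, -0.276,  0.11 ])]
0.12 [array([ 0.388, -0.285,  0.12 ]), array([ 0.48 , -0.285,  0.12 ])]
0.13 [array([ 0.379, -0.294,  0.13 ]), array([ 0.47 , -0.294,  0.13 ])]
wrist: cap [ 0.43945712 -0.27436409  0.085     ] foot-ish
[[155.86483191 146.62623818]
 [155.90963239 116.54880675]] [ 0.44223088 -0.19330699  0.24414666]
[array([ 0.38, -0.29,  0.08]), array([ 0.388, -0.278,  0.1  ]), array([ 0.394, -0.27 ,  0.115])]
[array([ 0.504, -0.291,  0.08 ]), array([ 0.496, -0.279,  0.1  ]), array([ 0.491, -0.27 ,  0.115])]
```

The picture shows the bottle between the open fingers with the tips still above the cap. Both cameras put the open tips about 26 mm behind the TCP, so I'll descend to TCP z = 0.02 and grip.

Request:
send_rows(commands="85 0 0 0.5 0;85 0 0 0.5 0;85 0 0 0.5 0;85 0 0 0.5 0;85 0 0 0.5 0;85 0 0 0.5 0;85 0 0 0.2 0;85 0 0 0 0;30 0 0 0 0;30 0 0 0 0;30 0 0 0 0;30 0 0 0 0;30 0 0 0 0;30 0 0 0 0;30 0 0 0 0;30 0 0 0 0", grip_force=30)

```text
t: 12.32
tcp_pos: [0.4424, -0.2745, 0.0195]
tool_rot: [0.707, 0.707, -0.0, 0.0]
force: [-1.3, 0.6, 6.9]
finger_gap: 0.445
gripper_force: 29.8
```

Request:
send_rows(commands="30 0 0 -0.3 0;30 0 0 -0.5 0;30 0 0 -1 0;30 0 0 -1 0;30 0 0 -1 0;30 0 0 -1 0;30 0 0 -1 0;30 0 0 -1 0;30 0 0 -0.5 0;30 0 0 0 0;30 0 0 0 0")

```text
t: 13.23
tcp_pos: [0.4422, -0.2741, 0.1652]
tool_rot: [0.707, 0.707, 0.0, 0.0]
force: [0.4, -0.1, -1.2]
finger_gap: 0.446
gripper_force: 30.2
```

```bash
python3 - <<'E'
from h import *
b=snap('side','si5');a=snap('scene','sc5')
im=np.array(b['pixels']).astype(int)
ye=(im[:,:,0]>110)&(im[:,:,1]>90)&(im[:,:,2]<.55*im[:,:,0])
n,l,st,ce=cv2.connectedComponentsWithStats(ye.astype(np.uint8))
print([(s.tolist(),c.round(1).tolist()) for s,c in zip(st[1:],ce[1:]) if s[4]>15])
print('cap expected',proj(b,[[.442,-.274,.085+.145]]),'lower body',proj(b,[[.442,-.274,.145]]))
im=np.array(a['pixels']).astype(int);m=(im[:,:,2]>im[:,:,0]+35)&(im[:,:,2]>70);print('lip px', [ (r,int(m[r,254:298].sum())) for r in range(128,150)])
E
```

```text
[([346, 191, 12, 12, 102], [351.5, 196.8]), ([375, 267, 33, 38, 509], [395.0, 283.9]), ([448, 275, 16, 19, 145], [455.5, 284.2]), ([385, 305, 15, 13, 81], [392.5, 310.4])]
cap expected [[348.69457415 193.25887211]] lower body [[341.99100428 240.124546  ]]
lip px [(128, 0), (129, 0), (130, 0), (131, 0), (132, 0), (133, 7), (134, 7), (135, 7), (136, 7), (137, 6), (138, 6), (139, 6), (140, 6), (141, 6), (142, 6), (143, 6), (144, 6), (145, 0), (146, 0), (147, 0), (148, 0), (149, 0)]
```

Request:
send_rows(commands="30 0.4 0.02 0 0;30 0.97 0.085 0 0;30 0.97 0.085 0 0;30 0.97 0.085 0 0;30 0.97 0.085 0 0;30 0.97 0.085 0 0;30 0.97 0.085 0 0;30 0.97 0.085 0 0;30 0.97 0.085 0 0;30 0.97 0.085 0 0;30 0.97 0.085 0 0;30 0.97 0.085 0 0;30 0.97 0.085 0 0;30 0.97 0.085 0 0;30 0.97 0.085 0 0;30 0.75 0.05 0 0;30 0 0 0 0;30 0 0 0 0")

```text
t: 14.83
tcp_pos: [0.4665, 0.0213, 0.1641]
tool_rot: [0.706, 0.708, -0.001, -0.001]
force: [0.4, -0.3, -0.8]
finger_gap: 0.451
gripper_force: 30.2
```

Request:
send_rows(commands="30 0 0 0.5 0;30 0 0 1 0;30 0 0 1 0;30 0 0 1 0;30 0 0 1 0;30 0 0 1 0;30 0 0 0.5 0;30 0 0 0.25 0;30 0 0 0.1 0;30 0 0 0 0;30 0 0 0 0")

```text
t: 15.75
tcp_pos: [0.4679, 0.02, 0.0383]
tool_rot: [0.707, 0.707, 0.0, 0.0]
force: [-0.2, 0.9, -0.9]
finger_gap: 0.453
gripper_force: 30.2
```

Request:
send_rows(commands="30 0 0 0.15 0;30 0 0 0.15 0;30 0 0 0.05 0;30 0 0 0 0;30 0 0 0 0")

```text
t: 16.17
tcp_pos: [0.4675, 0.0204, 0.031]
tool_rot: [0.707, 0.707, 0.0, 0.0]
force: [0.7, 0.1, -1.3]
finger_gap: 0.447
gripper_force: 30.2
```

Request:
send_rows(commands="30 0 0 0.08 0;30 0 0 0 0;30 0 0 0 0")

```text
t: 16.42
tcp_pos: [0.4674, 0.0204, 0.0293]
tool_rot: [0.707, 0.707, -0.0, -0.0]
force: [-1.0, 0.7, -0.9]
finger_gap: 0.45
gripper_force: 30.2
```

Request:
send_rows(commands="30 0 0 0.08 0;30 0 0 0 0;30 0 0 0 0")

```text
t: 16.67
tcp_pos: [0.4674, 0.0204, 0.0283]
tool_rot: [0.707, 0.707, 0.0, 0.0]
force: [-2.0, -1.0, 6.9]
finger_gap: 0.451
gripper_force: 29.7
```

Request:
send_rows(commands="30 0 0 0.08 0;30 0 0 0 0;30 0 0 0 0")

```text
t: 16.92
tcp_pos: [0.4662, 0.0206, 0.0273]
tool_rot: [0.707, 0.707, -0.001, -0.001]
force: [-3.9, 0.1, 13.4]
finger_gap: 0.447
gripper_force: 28.4
```

Request:
send_rows(commands="30 0 0 -0.08 0;30 0 0 0 0;42 0 0 0 0;46 0 0 0 0;50 0 0 0 0;60 0 0 0 0;75 0 0 0 0;85 0 0 0 0;85 0 0 0 0;85 0 0 0 0;85 0 0 -0.5 0;85 0 0 -1 0;85 0 0 -1 0;85 0 0 -1 0;85 0 0 -1 0;85 0 0 -1 0;85 0 0 -1 0;85 0 0 0 0")

```text
t: 18.42
tcp_pos: [0.4698, 0.02, 0.1609]
tool_rot: [0.707, 0.707, 0.002, 0.003]
force: [0.3, -1.2, -0.0]
finger_gap: 0.995
gripper_force: 0.0
```

```bash
python3 - <<'E'
from h import *
b=snap('side','si6');a=snap('scene','sc6')
for c in(b,a):
  im=np.array(c['pixels']).astype(int)
  ye=(im[:,:,0]>90)&(im[:,:,1]>75)&(im[:,:,2]<.55*im[:,:,0])
  n,l,st,ce=cv2.connectedComponentsWithStats(ye.astype(np.uint8))
  print([(s.tolist(),c_.round(1).tolist()) for s,c_ in zip(st[1:],ce[1:]) if s[4]>15 and s[0]<330 and s[1]<250],proj(c,[[.467,.021,.088],[.467,.021,.009]]).round(1).tolist())
f=lambda c,x0,y0,x1,y1:cv2.resize(np.array(c['pixels'])[y0:y1,x0:x1,::-1],None,fx=3,fy=3,interpolation=cv2.INTER_CUBIC)
cv2.imwrite('pics/H.png',np.hstack([f(a,220,60,350,250),f(b,170,70,300,260)]))
im=np.array(a['pixels']).astype(int);m=(im[:,:,2]>im[:,:,0]+35)&(im[:,:,2]>70);print('lip px', [ (r,int(m[r,254:298].sum())) for r in range(128,150)])
E
```

```text
[([250, 187, 8, 9, 63], [253.7, 191.1])] [[253.5, 190.3], [253.0, 220.9]]
[([138, 63, 37, 1, 37], [156.0, 63.0]), ([84, 71, 139, 258, 14579], [163.7, 175.2]), ([25, 73, 16, 8, 43], [33.9, 75.5]), ([48, 72, 16, 3, 18], [55.5, 72.9]), ([0, 92, 16, 26, 217], [6.4, 104.7]), ([218, 136, 5, 6, 17], [220.4, 138.2]), ([0, 145, 40, 111, 2407], [14.8, 195.6]), ([271, 182, 9, 9, 65], [274.9, 185.5])] [[275.7, 184.9], [274.7, 211.1]]
lip px [(128, 0), (129, 0), (130, 0), (131, 0), (132, 0), (133, 40), (134, 40), (135, 40), (136, 40), (137, 40), (138, 40), (139, 40), (140, 40), (141, 40), (142, 40), (143, 38), (144, 30), (145, 0), (146, 0), (147, 0), (148, 0), (149, 0)]
```

The bottle stands on the tray spot: its cap is at the predicted pixels in both views, and the sash is still level. For the first part of the push I'll keep this orientation, so the trailing finger stays clear of the beaker. I'll reorient for the last part, near the lip.

Request:
send_rows(commands="85 -0.93 0 0 0;85 -0.93 0 0 0;85 -0.93 0 0 0;85 -0.93 0 0 0;85 -0.93 0 0 0;85 -0.95 0 0 0;85 0 0 0 0;85 0 0 1 0;85 0 0 1 0;85 0 0 1 0;85 0 0 1 0;85 0 0 1 0;85 0 0 1 0;85 0 0 1 0;85 0 0 0.5 0;85 0 0 0.5 0;85 0 0 0 0;85 0 0 0 0")

```text
t: 20.02
tcp_pos: [0.4671, -0.0913, -0.0026]
tool_rot: [0.707, 0.707, -0.0, -0.001]
force: [-0.3, 0.1, -0.4]
finger_gap: 0.992
gripper_force: 0.0
```

Request:
send_rows(commands="85 0.2 0 0 0;85 0.2 0 0 0;85 0.2 0 0 0;85 0.2 0 0 0;85 0.2 0 0 0;85 0 0 0 0")

```text
t: 20.52
tcp_pos: [0.4674, -0.0708, -0.0019]
tool_rot: [0.707, 0.707, 0.0, 0.0]
force: [-0.1, -0.0, -0.3]
finger_gap: 0.992
gripper_force: 0.0
```

```bash
python3 - <<'E'
from h import *
b=snap('side','si7');a=snap('scene','sc7')
f=lambda c,x0,y0,x1,y1:cv2.resize(np.array(c['pixels'])[y0:y1,x0:x1,::-1],None,fx=3,fy=3,interpolation=cv2.INTER_CUBIC)
cv2.imwrite('pics/I.png',np.hstack([f(a,220,70,350,260),f(b,180,70,310,260)]))
E
```

```text
(no output)
```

View pics/I.png

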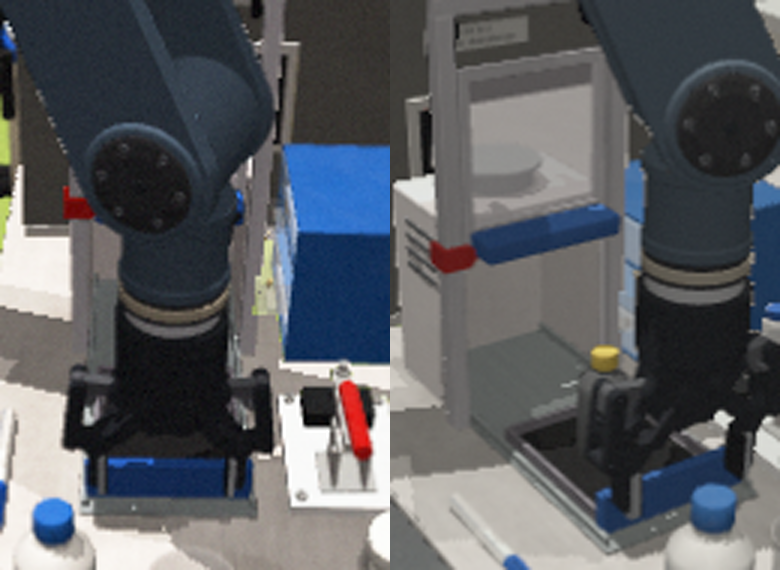

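The fingers are square on the plate and have begun to move the tray. The bottle stands with its cap at (605,358) and the sash is level. I'll continue the push, stopping before the gripper body reaches the lip.

Request:
send_rows(commands="85 0.15 0 0 0;85 0.25 0 0 0;85 0.3 0 0 0;85 0.35 0 0 0;85 0.35 0 0 0;85 0.35 0 0 0;85 0.35 0 0 0;85 0.35 0 0 0;85 0.35 0 0 0;85 0.35 0 0 0;85 0.35 0 0 0;85 0.35 0 0 0;85 0.35 0 0 0;85 0.35 0 0 0;85 0.3 0 0 0;85 0.25 0 0 0;85 0.15 0 0 0;85 0.1 0 0 0;85 0 0 0 0")

```text
t: 22.2
tcp_pos: [0.468, 0.0358, -0.0023]
tool_rot: [0.707, 0.707, 0.0, 0.0]
force: [-0.6, 0.4, -0.6]
finger_gap: 0.996
gripper_force: 0.0
```

```bash
cat > st.py <<'E'
from h import *
import sys
from station import readout
b=snap('side','si'+sys.argv[1]);a=snap('scene','sc'+sys.argv[1])
for nm,c in(('side',b),('scene',a)):
  im=np.array(c['pixels']).astype(int)
  ye=(im[:,:,0]>90)&(im[:,:,1]>75)&(im[:,:,2]<.55*im[:,:,0])
  n,l,st,ce=cv2.connectedComponentsWithStats(ye.astype(np.uint8))
  for s,p in zip(st[1:],ce[1:]):
    if 25<s[4]<120 and 225<s[0]<300 and 100<s[1]<230: print(nm,'cap',s.tolist(),p.round(1),'@z.088',atz(c,p,.088).round(3))
  m=(im[:,:,2]>im[:,:,0]+35)&(im[:,:,2]>60)
  for col in ([255,262,290,297] if nm=='scene' else [210,215,220,255]):
    r=np.where(m[80:260,col])[0]+80; g=[x for x in np.split(r,np.where(np.diff(r)>1)[0]+1) if len(x)>3]
    print(nm,col,[(int(x[0]),int(x[-1])) for x in g], 'plate y if bottom z6',[atz(c,(col,x[-1]+.5),.006).round(3)[1] for x in g][-1:])
s=readout.sense();print(s['t'],s['tcp_pos'].round(4),s['force'].round(1))
E
python3 st.py 8
```

```text
side 210 [(147, 155)] plate y if bottom z6 [np.float64(0.394)]
side 215 [(146, 157)] plate y if bottom z6 [np.float64(0.373)]
side 220 [(145, 156), (255, 259)] plate y if bottom z6 [np.float64(-0.058)]
side 255 [(200, 213)] plate y if bottom z6 [np.float64(0.049)]
scene 255 [(133, 143)] plate y if bottom z6 [np.float64(0.33)]
scene 262 [(192, 204)] plate y if bottom z6 [np.float64(0.048)]
scene 290 [(193, 204)] plate y if bottom z6 [np.float64(0.05)]
scene 297 [(133, 144)] plate y if bottom z6 [np.float64(0.329)]
22.3 [ 0.4683  0.0354 -0.0022] [-0.8  0.5 -0.1]
```

Request:
send_rows(commands="85 -0.3 0 0 0;85 -0.9 0 0 0;85 -0.9 0 0 0;85 -0.9 0 0 0;85 -0.9 0 0 0;85 -0.9 0 0 0;85 0 0 0 -1;85 0 0 0 -1;85 0 0 0 -1;85 0 0 0 -1;85 0 0 0 -1;85 0 0 0 -1;85 0 0 0 -1;85 0 0 0 -1;85 0 0 0 -1;85 0 0 0 -1;85 0 0 0 -1;85 0 0 0 -1;85 0 0 0 -1;85 0 0 0 -1")

```text
t: 23.97
tcp_pos: [0.4678, -0.0614, -0.0022]
tool_rot: [0.291, 0.957, 0.0, 0.0]
force: [-0.2, -0.4, 0.4]
finger_gap: 0.997
gripper_force: 0.0
```

Request:
send_rows(commands="85 0 0 0 -1;85 0 0 0 -1;85 0 0 0 -1;85 0 0 0 -1;85 0 0 0 -1;85 0 0 0 -1;85 0 0 0 -1;85 0 0 0 -1;85 0 0 0 -0.5;85 0 0 0 0")

```text
t: 24.8
tcp_pos: [0.4678, -0.0614, -0.0023]
tool_rot: [0.0, 1.0, -0.0, 0.0]
force: [-1.1, -1.0, -0.1]
finger_gap: 0.994
gripper_force: 0.0
```

```bash
python3 st.py 9
```

```text
side 210 [(147, 155)] plate y if bottom z6 [np.float64(0.394)]
side 215 [(146, 157)] plate y if bottom z6 [np.float64(0.373)]
side 220 [(145, 156), (255, 259)] plate y if bottom z6 [np.float64(-0.058)]
side 255 [(141, 147), (201, 213)] plate y if bottom z6 [np.float64(0.049)]
scene 255 [(192, 204)] plate y if bottom z6 [np.float64(0.047)]
scene 262 [(194, 204)] plate y if bottom z6 [np.float64(0.048)]
scene 290 [(197, 204)] plate y if bottom z6 [np.float64(0.05)]
scene 297 [(193, 205)] plate y if bottom z6 [np.float64(0.047)]
24.9 [ 0.4677 -0.0612 -0.0023] [-0.2 -0.5  0.6]
```

```bash
python3 - <<'E'
from h import *
for n in('si9','sc9'):
  c=load(n);p=proj(c,[[.464,.139,.088]])[0];u,v=p.round().astype(int);im=np.array(c['pixels']);print(n,p)
  hsv=cv2.cvtColor(im,cv2.COLOR_RGB2HSV)
  m=cv2.inRange(hsv,(18,90,60),(36,255,255));ys,xs=np.where(m[v-25:v+26,u-25:u+26]);print(len(xs),xs.mean()+u-25 if len(xs) else 0,ys.mean()+v-25 if len(xs) else 0, im[v,u])
E
```

```text
si9 [225.4056513  169.94777419]
58 226.39655172413794 170.51724137931035 [124 108  49]
sc9 [274.24441354 156.17579202]
0 0 0 [34 43 51]
```

The cap is seen at (226,170), matching the prediction for an upright bottle. Now the final push.

Request:
send_rows(commands="85 0 0.5 0 0;85 0 0.7 0 0;85 0 0.7 0 0;85 0 0.3 0 0;85 0 0.25 0 0;85 0 0.25 0 0;85 0 0.25 0 0;85 0 0.25 0 0;85 0 0.25 0 0;85 0 0.25 0 0;85 0 0.2 0 0;85 0 0.1 0 0;85 0 0 0 0;85 0 0 0 0")

```text
t: 26.07
tcp_pos: [0.4679, 0.0196, -0.0023]
tool_rot: [0.0, 1.0, 0.0, 0.0]
force: [1.5, 0.4, -0.9]
finger_gap: 0.997
gripper_force: 0.0
```

```bash
python3 st.py 10|grep -v cap
```

```text
side 210 [(147, 155)] plate y if bottom z6 [np.float64(0.394)]
side 215 [(146, 157)] plate y if bottom z6 [np.float64(0.373)]
side 220 [(144, 156), (204, 217), (255, 259)] plate y if bottom z6 [np.float64(-0.058)]
side 255 [(199, 205)] plate y if bottom z6 [np.float64(0.079)]
scene 255 [(133, 143), (185, 197)] plate y if bottom z6 [np.float64(0.074)]
scene 262 [(185, 197)] plate y if bottom z6 [np.float64(0.075)]
scene 290 [(185, 197)] plate y if bottom z6 [np.float64(0.077)]
scene 297 [(133, 144), (185, 197)] plate y if bottom z6 [np.float64(0.078)]
26.1667 [ 0.468   0.0193 -0.0022] [ 0.2 -0.6 -0.5]
```

Nearly home (plate y about 0.076). I'll nudge it until it meets the stop.

Request:
send_rows(commands="85 0 0.1 0 0;85 0 0.1 0 0;85 0 0 0 0;85 0 0 0 0")

```text
t: 26.5
tcp_pos: [0.468, 0.0228, -0.0022]
tool_rot: [-0.0, 1.0, -0.0, 0.001]
force: [-0.2, -4.3, -0.1]
finger_gap: 0.996
gripper_force: 2.0
```

Request:
send_rows(commands="85 0 0.1 0 0;85 0 0 0 0;85 0 0 0 0;85 0 0 0 0")

```text
t: 26.83
tcp_pos: [0.4682, 0.0232, -0.0022]
tool_rot: [-0.001, 1.0, -0.001, 0.001]
force: [-1.9, -14.4, -0.2]
finger_gap: 0.997
gripper_force: 6.5
```

The tray is hard against its stop. Next I'll retreat, rise, and come down on top of the lip.

Request:
send_rows(commands="85 0 -0.3 0 0;85 0 -1 0 0;85 0 -1 0 0;85 0 0 -1 0;85 0 0 -1 0;85 0 0 -1 0;85 0 0 -1 0;85 0 0 -1 0;85 0 0 -1 0;85 0 0 -1 0;85 0 0 -1 0;85 0 0 -0.6 0;85 0 0 0 0")

```text
t: 27.92
tcp_pos: [0.4689, -0.0206, 0.172]
tool_rot: [-0.0, 1.0, -0.0, 0.003]
force: [0.6, -0.4, -0.2]
finger_gap: 0.997
gripper_force: 0.0
```

Request:
send_rows(commands="85 0 0.8 0 0;85 0 0.8 0 0;85 0 0.8 0 0;85 0 0.8 0 0;85 0 0.6 0 0;85 0 0.2 0 0;85 0 0 0 0;85 0 0 0 0")

```text
t: 28.58
tcp_pos: [0.4666, 0.0559, 0.1688]
tool_rot: [-0.002, 1.0, -0.004, -0.001]
force: [-2.1, -14.9, 1.7]
finger_gap: 0.994
gripper_force: 0.0
```

```bash
python3 st.py 11; python3 - <<'E'
from h import *
c=load('si11');p=proj(c,[[.463,.166,.088]])[0];u,v=p.round().astype(int);im=np.array(c['pixels']);hsv=cv2.cvtColor(im,cv2.COLOR_RGB2HSV)
m=cv2.inRange(hsv,(18,90,60),(36,255,255));ys,xs=np.where(m[v-25:v+26,u-25:u+26]);print(p,len(xs),xs.mean()+u-25,ys.mean()+v-25)
E
```

```text
side 210 [(147, 155)] plate y if bottom z6 [np.float64(0.394)]
side 215 [(146, 157)] plate y if bottom z6 [np.float64(0.373)]
side 220 [(145, 156), (203, 216), (255, 259)] plate y if bottom z6 [np.float64(-0.058)]
side 255 [(193, 205)] plate y if bottom z6 [np.float64(0.079)]
scene cap [270, 147, 8, 7, 48] [273.8 150. ] @z.088 [0.463 0.167 0.088]
scene 255 [(133, 144), (185, 196)] plate y if bottom z6 [np.float64(0.078)]
scene 262 [(133, 144), (185, 196)] plate y if bottom z6 [np.float64(0.079)]
scene 290 [(133, 144), (185, 196)] plate y if bottom z6 [np.float64(0.081)]
scene 297 [(133, 144), (185, 196)] plate y if bottom z6 [np.float64(0.082)]
28.6833 [0.4665 0.0559 0.1687] [ -2.3 -14.4   1.6]
[219.52707347 165.79873946] 51 219.94117647058823 165.7058823529412
```

The cap is in the right place in both views. Something on the gripper, a knuckle, just touches the panel, so I'll back off 5 mm and push down.

Request:
send_rows(commands="85 0 -0.25 0 0;85 0 0 0 0;85 0 0 0.5 0;85 0 0 0.5 0;85 0 0 0.4 0;85 0 0 0.3 0;85 0 0 0.3 0;85 0 0 0 0")

```text
t: 29.35
tcp_pos: [0.4668, 0.0547, 0.1287]
tool_rot: [0.0, 1.0, 0.0, -0.001]
force: [-0.4, -0.4, 0.4]
finger_gap: 1.003
gripper_force: 0.0
```

```bash
python3 lip.py f
```

```text
blue runs [(np.int64(135), np.int64(145)), (np.int64(185), np.int64(196))]
0.03 [184.8 172.4] 0.085 [166.8 154.2] 0.1 [161.7 149. ] 0.12 [154.7 142. ] 0.13 [151.1 138.4] 0.14 [147.6 134.8] 0.149 [144.3 131.5] 0.16 [140.2 127.4] 
 29.4 [0.4671 0.0546 0.1291] [0.  0.8 0.1]
```

The lip is moving down with the tool, so I'll continue.

Request:
send_rows(commands="85 0 0 0.3 0;85 0 0 0.35 0;85 0 0 0.35 0;85 0 0 0.35 0;85 0 0 0.35 0;85 0 0 0.35 0;85 0 0 0.35 0;85 0 0 0.35 0;85 0 0 0 0")

```text
t: 30.15
tcp_pos: [0.4668, 0.0543, 0.0732]
tool_rot: [-0.0, 1.0, -0.0, -0.001]
force: [0.1, 0.6, 0.5]
finger_gap: 0.993
gripper_force: 0.0
```

```bash
python3 lip.py g
```

```text
blue runs [(np.int64(154), np.int64(165)), (np.int64(184), np.int64(196))]
0.03 [184.8 172.4] 0.085 [166.8 154.2] 0.1 [161.7 149. ] 0.12 [154.7 142. ] 0.13 [151.1 138.4] 0.14 [147.6 134.8] 0.149 [144.3 131.5] 0.16 [140.2 127.4] 
 30.2 [0.4664 0.0542 0.0735] [-0.3  0.6 -1.2]
```

Request:
send_rows(commands="85 0 0 0.3 0;85 0 0 0.35 0;85 0 0 0.35 0;85 0 0 0.35 0;85 0 0 0.35 0;85 0 0 0.35 0;85 0 0 0.35 0;85 0 0 0.3 0;85 0 0 0.1 0;85 0 0 0 0;85 0 0 0 0")

```text
t: 31.12
tcp_pos: [0.4681, 0.0544, 0.0184]
tool_rot: [0.0, 1.0, 0.0, 0.001]
force: [0.5, -0.9, -0.4]
finger_gap: 0.997
gripper_force: 0.0
```

Request:
send_rows(commands="85 0 0 0.1 0;85 0 0 0.1 0;85 0 0 0 0;85 0 0 0 0")

```text
t: 31.45
tcp_pos: [0.468, 0.0544, 0.0148]
tool_rot: [0.0, 1.0, -0.0, 0.001]
force: [0.7, 0.7, -0.1]
finger_gap: 0.994
gripper_force: 0.3
```

Request:
send_rows(commands="85 0 0 0.1 0;85 0 0 0.1 0;85 0 0 0.05 0;85 0 0 0 0;85 0 0 0 0")

```text
t: 31.87
tcp_pos: [0.468, 0.0544, 0.0113]
tool_rot: [0.0, 1.0, 0.0, 0.001]
force: [-1.8, -1.5, 19.3]
finger_gap: 0.997
gripper_force: 9.2
```

```bash
python3 lip.py i; python3 - <<'E'
from h import *
c=load('lipi')
print('lip top front/rear at shut',proj(c,[[.42,.0955,.042],[.42,.1235,.042],[.42,.0955,.024]]).round(1).tolist(),'plate top',proj(c,[[.42,.086,.039],[.42,.076,.039],[.42,.076,.006]]).round(1).tolist())
print(np.array(c['pixels'])[165:200,258].tolist())
E
```

```text
blue runs [(np.int64(174), np.int64(196))]
0.03 [184.8 172.4] 0.085 [166.8 154.2] 0.1 [161.7 149. ] 0.12 [154.7 142. ] 0.13 [151.1 138.4] 0.14 [147.6 134.8] 0.149 [144.3 131.5] 0.16 [140.2 127.4] 
 31.9167 [0.468  0.0544 0.0113] [-1.3  0.6 17.9]
lip top front/rear at shut [[256.1, 181.0], [256.4, 174.3], [256.1, 186.7]] plate top [[256.0, 184.2], [255.8, 186.7], [255.8, 197.1]]
[[89, 84, 85], [92, 85, 87], [92, 86, 88], [91, 88, 89], [92, 85, 88], [93, 89, 89], [111, 105, 106], [135, 127, 129], [118, 113, 117], [55, 68, 95], [22, 48, 96], [29, 61, 120], [44, 103, 197], [45, 102, 197], [45, 103, 198], [38, 92, 182], [28, 70, 142], [17, 43, 84], [8, 36, 78], [21, 53, 113], [45, 111, 213], [44, 101, 192], [24, 58, 114], [18, 38, 79], [18, 39, 80], [20, 44, 80], [18, 38, 79], [14, 37, 75], [16, 38, 77], [17, 37, 77], [12, 35, 74], [30, 45, 76], [68, 72, 79], [107, 108, 109], [177, 185, 184]]
```

There is a hard stop, and the lip's rear top edge is at row 174, matching the shut prediction of 174.3. I'll retreat and check.

Request:
send_rows(commands="85 0 0 -0.3 0;85 0 -0.1 -1 0;85 0 -0.3 -1 0;85 0 -0.8 -1 0;85 0 -1 -1 0;85 0 -1 -1 0;85 0 -1 -1 0;85 0 0 -1 0;85 0 0 0 0;85 0 0 0 0")

```text
t: 32.75
tcp_pos: [0.4676, -0.0299, 0.1562]
tool_rot: [0.0, 1.0, -0.0, 0.001]
force: [-0.7, 0.8, 0.1]
finger_gap: 0.994
gripper_force: 0.0
```

```bash
python3 st.py 12; python3 - <<'E'
from h import *
a,b=load('sc12'),load('si12')
f=lambda c,x0,y0,x1,y1:cv2.resize(np.array(c['pixels'])[y0:y1,x0:x1,::-1],None,fx=3,fy=3,interpolation=cv2.INTER_CUBIC)
cv2.imwrite('pics/J.png',np.hstack([f(a,220,100,345,300),f(b,185,100,325,300)]))
E
```

```text
side 210 [(195, 201)] plate y if bottom z6 [np.float64(0.153)]
side 215 [(194, 206)] plate y if bottom z6 [np.float64(0.126)]
side 220 [(192, 216), (255, 259)] plate y if bottom z6 [np.float64(-0.058)]
side 255 [(192, 205)] plate y if bottom z6 [np.float64(0.079)]
scene 255 [(174, 196)] plate y if bottom z6 [np.float64(0.078)]
scene 262 [(174, 196)] plate y if bottom z6 [np.float64(0.079)]
scene 290 [(175, 196)] plate y if bottom z6 [np.float64(0.081)]
scene 297 [(175, 197)] plate y if bottom z6 [np.float64(0.078)]
32.85 [ 0.4663 -0.0291  0.1548] [-0.2 -0.7  0.2]
```

View pics/J.png

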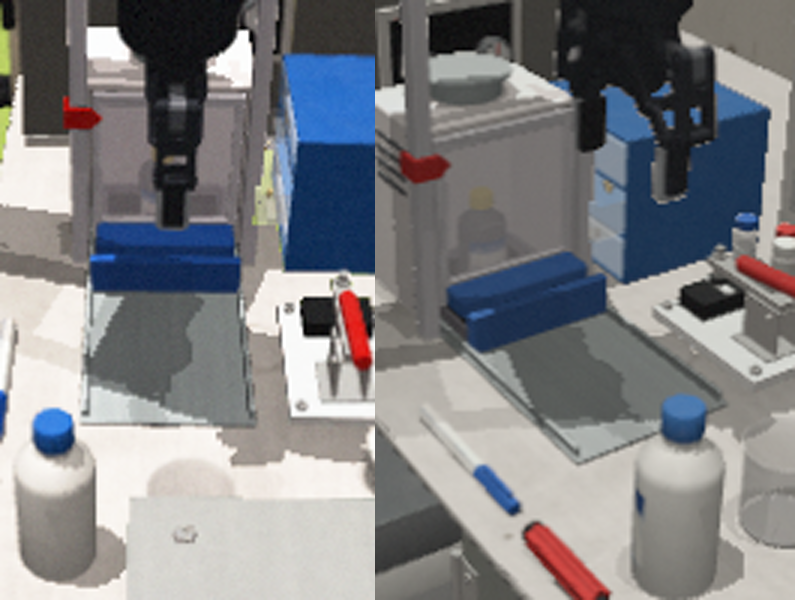

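The tray is home, the sash is shut behind the plate, and the bottle stands upright behind the panel with its cap at (482,198). The solvent bottle and beaker are untouched and the gripper is clear.

```bash
python3 -c "
from station import sign_off
print(sign_off())"
```

```text
the job is handed in; nothing more can be done
None
```

The job is handed in at about 33 s: the final pictures show the sash shut, the tray home with the adhesive bottle upright on it behind the sash, and the solvent bottle and beaker where they were; no verdict came back.

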